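Kit the power-board spares

TASK

Gather the spares for the power-board repair into the kitting tray: the thick capacitor standing in the round nest, the long heat sink lying along the long nest with its fins up, the transformer upright in the square nest, and the copper-wound ring choke lying flat over the peg. Put each one down on the floor of its nest rather than dropping it in, and let go. The slim capacitor and the short heat sink do not belong to this job: leave them standing where they are on the bench.

Things in the scene. Friction and masses are not known exactly. Their poses are not given: they have to be found in the camera images.
- capacitor: The thick electrolytic capacitor: an upright dark cylinder with an aluminium top, 36 mm in diameter and 50 mm high, about 70 g. Origin: centre of its underside, z up.
- slim_capacitor: Look-alike, stays on the bench: the slim capacitor, an upright dark cylinder with an aluminium top, only 22 mm in diameter and 50 mm high. Origin: centre of its underside.
- heat_sink: The long aluminium heat sink: 58 mm long (x), 30 mm wide (y), 28 mm high, six upright fins running along x, the outer two being its flat long sides; about 90 g. Origin: centre of its underside, z up (fins up). Any heading.
- short_heat_sink: Look-alike, stays on the bench: the short aluminium heat sink, 30 mm (x) by 30 mm (y), 28 mm high, with the same fins along x. Origin: centre of its underside.
- choke: The ring choke: a flat-lying dark ring wound with copper wire, 50 mm outer diameter, hole 28 mm (about 26 mm clear inside the wire), 20 mm high, about 80 g. Origin: centre of its underside, z up.
- transformer: The small transformer: a dark core 36 mm long (x), 14 mm wide (y), 30 mm high, flat at both x ends, with a yellow-taped winding in the middle (26 mm along x, 30 mm across y, from 6 to 26 mm high) on a black foot 36 x 32 mm, 6 mm high; about 90 g. Origin: centre of its underside, z up. Any heading.
- nest_round: The round nest: fixed in the kitting tray (tray walls 12 mm above the bench; its four nests stand two by two, 92 mm apart, in any arrangement, turned with it). Origin: centre of its underside, z up; base plate 84 x 84 mm, 4 mm thick, so the floor is 4 mm above the origin. A ring wall of 54 mm inner diameter, 3 mm thick, rises 6 mm above its floor.
- nest_slot: The long nest: fixed in the kitting tray (tray walls 12 mm above the bench; its four nests stand two by two, 92 mm apart, in any arrangement, turned with it). Origin: centre of its underside, z up; base plate 84 x 84 mm, 4 mm thick, so the floor is 4 mm above the origin. A rectangular wall, 74 mm inside along x and 46 mm inside along y, 3 mm thick, rises 6 mm above its floor.
- nest_square: The square nest: fixed in the kitting tray (tray walls 12 mm above the bench; its four nests stand two by two, 92 mm apart, in any arrangement, turned with it). Origin: centre of its underside, z up; base plate 84 x 84 mm, 4 mm thick, so the floor is 4 mm above the origin. A square wall, 54 x 54 mm inside, 3 mm thick, rises 6 mm above its floor.
- nest_peg: The peg nest: fixed in the kitting tray (tray walls 12 mm above the bench; its four nests stand two by two, 92 mm apart, in any arrangement, turned with it). Origin: centre of its underside, z up; base plate 84 x 84 mm, 4 mm thick, so the floor is 4 mm above the origin. No wall; a dark steel peg 10 mm in diameter stands at its centre, 12 mm above its floor.

How it is judged:
At the end, for the whole second after the job is handed in: Each spare rests on its nest floor (within 2.5 mm), upright within 0.12 rad, still, from the nest centre at most: capacitor 11 mm, heat sink 13 mm (and 0.4 rad off its length), choke 10.5 mm, transformer 18 mm. Slim capacitor and short heat sink still stand within 20 mm of their starts (horizontal distance between capacitor and nest_round below 0.011 m and z of capacitor in the frame of nest_round between 0.001 and 0.0065 m and angle between each of capacitor, heat_sink, choke, transformer's own z axis and vertical below 0.12 rad and linear speed of each of capacitor, heat_sink, choke, transformer, slim_capacitor, short_heat_sink below 0.02 m/s and horizontal distance between heat_sink and nest_slot below 0.013 m and z of heat_sink in the frame of nest_slot between 0.001 and 0.0065 m and horizontal distance between choke and nest_peg below 0.0105 m and z of choke in the frame of nest_peg between 0.001 and 0.0065 m and horizontal distance between transformer and nest_square below 0.018 m and z of transformer in the frame of nest_square between 0.001 and 0.0065 m and angle between the x axis of heat_sink and the x axis of nest_slot, either way round below 0.4 rad and distance of each of slim_capacitor, short_heat_sink from where it was at the start of the episode below 0.02 m and angle between each of slim_capacitor, short_heat_sink's own z axis and vertical below 0.15 rad); the robot touches nothing.
It fails at once if the capacitor is dropped or thrown into its nest (arrives near the nest floor faster than 0.7 m/s, as after a fall of more than 25 mm) (linear speed of capacitor above 0.7 m/s and horizontal distance between capacitor and nest_round below 0.04 m and z of capacitor in the frame of nest_round below 0.034 m).
It fails at once if the heat sink is dropped or thrown into its nest (arrives near the nest floor faster than 0.7 m/s, as after a fall of more than 25 mm) (linear speed of heat_sink above 0.7 m/s and horizontal distance between heat_sink and nest_slot below 0.04 m and z of heat_sink in the frame of nest_slot below 0.034 m).
It fails at once if the choke is dropped or thrown into its nest (arrives near the nest floor faster than 0.7 m/s, as after a fall of more than 25 mm) (linear speed of choke above 0.7 m/s and horizontal distance between choke and nest_peg below 0.04 m and z of choke in the frame of nest_peg below 0.034 m).
It fails at once if the transformer is dropped or thrown into its nest (arrives near the nest floor faster than 0.7 m/s, as after a fall of more than 25 mm) (linear speed of transformer above 0.7 m/s and horizontal distance between transformer and nest_square below 0.04 m and z of transformer in the frame of nest_square below 0.034 m).
It fails at once if the slim capacitor or the short heat sink is shifted more than 30 mm (distance of any of slim_capacitor, short_heat_sink from where it was at the start of the episode above 0.03 m).
It also fails if it takes over 118 s, if anything falls off the work surface, if the arm or the gripper's body presses on something with over 40 N, if the wrist force passes 120 N, or if a joint passes its speed limit or range.

ROBOT

A 7-joint arm with a two-finger parallel gripper is mounted at the origin on the work surface. World frame = base frame: x ahead of the robot, y to its left, z up, the work surface at z = 0. Lengths are in m, angles in rad, forces in N, time in s.
With the tool pointing down it reaches from about 0.4 to 0.85 m from the base axis. Payload 10.4 kg.
Tool frame: the origin (TCP) lies at the very end of the fingers, on their centre line; the grasp point (between the pads) lies 19 mm behind it; z points along the fingers, y is the line along which they close (so a half turn about z gives the same grasp; the last joint's range is limited). The gripper opens to 85 mm and grips with 20 to 120 N. Pads are 22 mm wide; open, the fingers measure 114 mm over their backs; the gripper's body (76 mm by 85 mm) begins 54 mm behind the grasp point. The pads swing forward as they close: fully open they stand 13 mm farther back than shut.
Start: joints at [-1.314, 0.332, -0.065, 1.46, 0.022, 1.35, -0.088], TCP at [0.173, 0.601, 0.231] pointing down, gripper open.
Joint ranges: [-2.6, 2.6], [-0.5, 2.12], [-1.47, 1.34], [0.16, 2.42], [-1.27, 4.41], [0.06, 2.06], [-2.6, 2.6]. Speed limits (rad/s): [2.22, 2.22, 2.79, 2.79, 3.14, 3.14, 3.14].

INTERFACE

Orientations are given as a unit quaternion [x, y, z, w].
In Python, from workcell import manip, vision, order gives the robot as it stands. The module is installed in compiled form; this text tells all that it offers.
- The arm moves only by the tool move_arm, never from a script. Its argument "motion" is a list of rows, each a list of 3 entries, a list of its own where there are three numbers: the shift along the tool's x, y, z scaled (see below), then the turn, a rotation vector about the tool's x, y, z scaled (see below), then the opening, from -1 (shut) to 1 (fully open). In form: [[[dx, dy, dz], [wx, wy, wz], hand], ...]. A call has 1 to 12 rows; each row shifts and turns the commanded pose from where the row before left it, along the tool's axes as they then stand; what a row does not reach is not made up. The controller multiplies each number of a shift by 0.75 m and each number of a turn by pi/4 rad. A row lasts 1/10 s, in which the tool goes at most 50 mm and 8.59 degrees, less where a joint would pass 70% of its speed; a pose out of reach is approached as far as the arm can. A call with a number of a shift or a turn outside -1 to 1 is refused whole. A call with a gripper value outside its range is refused whole. The fingers move at their own pace and stop on an object; "newtons" is the grip in N (left out, the last holds). Time passes only in rows, so rows that do not move let the fingers close. It gives the time, the measured TCP pose, the force, the opening and the grip force at its end, in the units of the state.
- manip.get_obs(): the state, without advancing time (a new reading comes with each control period).
- vision.camera(name): name is "side" or "top"; returns a dict with "pixels" (384x512x3 uint8, red, green, blue), "fx", "fy", "cx", "cy" (pixels), "k1" (the pictures are not rectified: a ray, as slopes to the right and down, at radius r is drawn at 1 + k1 r^2 times it, then the intrinsics apply), "R" (3x3) and "t" (3): a world point X has camera coordinates R X + t. Camera axes: x right, y down, z forward; pixel columns grow to the right and rows downward; lengths in m; the calibration is good to about 2 mm. A picture is of the moment at which its call begins. There is no depth.
- order.hand_in(): hands the job in; it is judged then, once.
The state is a dict: "clock": time; "joint_pos": joint angles; "joint_velocities": joint speeds; "tau": joint torques, N m; "position": TCP position; "ee_rot": TCP orientation; "ft_force": force on the tool from outside, world axes, zero at the start; "torque": the same for the moment, N m; "grip_width": opening from 0.0 (shut) to 1.0 (fully open); "grasp_force": force on a finger pad.
Only numpy, scipy, OpenCV 4.12 (cv2) and the standard library are available. Lean on these libraries where they do the work, as an engineer would, in place of code of your own. Each camera call takes 0.05 s, during which the arm holds its last target. There are 200 camera calls.

## Working session

There is one attempt and no reset: what is moved stays moved. The work goes in short steps, Python scripts to look and compute and a tool call to move; the robot and the scene stay as the last step left them, time stands still between calls to the robot, and variables do not carry over. Pictures are saved under pics/ and viewed, at most 14 in all, crops included, and the job is handed in when it is done.

Besides the shell and the picture viewer there is one more tool, called after "Request:" as name([rows], argument=value, ...), one row to a line, values as JSON. move_arm: Moves the arm, as the interface text tells. Its arguments: {"type":"object","properties":{"motion":{"type":"array"},"newtons":{"type":"number"}},"required":["motion"]}

```bash
mkdir -p pics
python3 - <<'E'
from workcell import manip, vision
import cv2,pickle
print(manip.get_obs())
for n in("top","side"):
    c=vision.camera(n); pickle.dump(c,open(n+"0.pkl","wb"))
    cv2.imwrite(f"pics/{n}0.png",cv2.resize(c["pixels"][:,:,::-1],None,fx=1.5,fy=1.5,interpolation=cv2.INTER_CUBIC))
    print({k:v for k,v in c.items() if k!="pixels"})
E
```

```text
{'clock': 0.0, 'joint_pos': array([-1.31361813,  0.33290135, -0.06468889,  1.46095234,  0.02160412,
        1.34989717, -0.08853136]), 'joint_velocities': array([-0.00274375, -0.00287853, -0.00036643,  0.00109799,  0.00091873,
        0.00052892, -0.00040028]), 'tau': array([ 3.28507194e-04, -6.25438643e+01,  4.92035353e-02, -3.91597331e+01,
        1.61131821e-02,  9.73400369e-03,  2.86181915e-06]), 'position': array([0.17249722, 0.60032849, 0.23049223]), 'ee_rot': array([ 1.39443037e-01,  9.90229824e-01, -7.28456008e-04, -6.45588241e-05]), 'ft_force': array([-1.10883838,  0.01427746,  0.368322  ]), 'torque': array([-0.03003659, -0.00469102,  0.04343248]), 'grasp_force': 0.0, 'grip_width': 0.9981971133023902}
{'fx': 364.79530212786824, 'fy': 364.79530212786824, 'cx': 258.84676633242157, 'cy': 189.7922766046822, 'k1': -0.006389314197612636, 'R': array([[-0.01051442, -0.99938665,  0.0334031 ],
       [-0.9958719 ,  0.00745384, -0.09046326],
       [ 0.09015879, -0.03421637, -0.99533946]]), 't': array([-0.0301827 ,  0.57941867,  0.91342014])}
{'fx': 473.0659084077752, 'fy': 473.0659084077752, 'cx': 255.25180993271147, 'cy': 187.9593993910325, 'k1': 0.05074686842694494, 'R': array([[ 0.96548953, -0.2594843 ,  0.02231295],
       [-0.14724357, -0.61451002, -0.7750463 ],
       [ 0.21482388,  0.74501365, -0.63151038]]), 't': array([-0.54490536,  0.0913457 ,  0.94510604])}
```

View pics/top0.png

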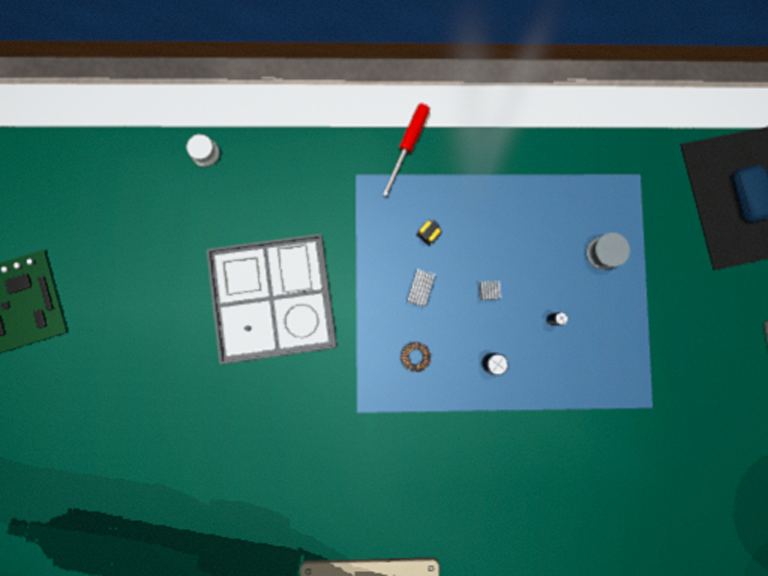

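View pics/side0.png

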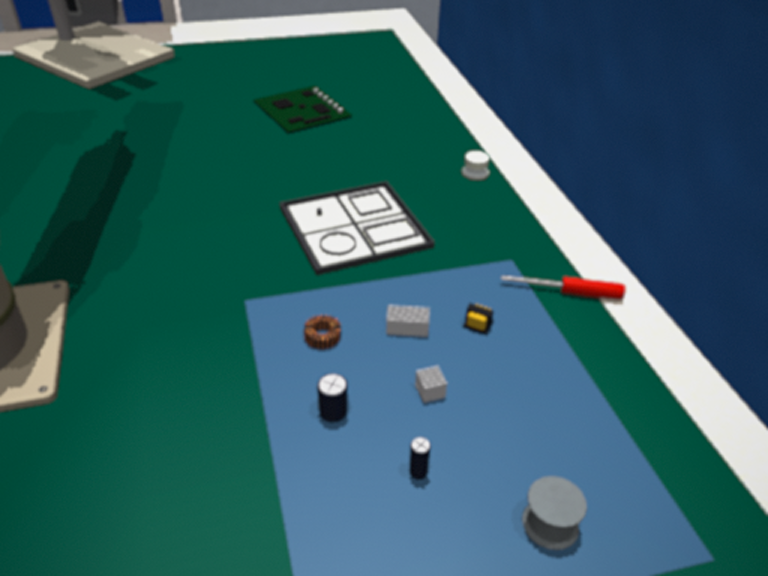

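The top view shows the tray with its square (240,275), long (295,268), round (301,320) and peg (248,328) nests. The parts are at: transformer (430,232), long heat sink (421,288), choke (416,356), thick capacitor (496,364), short sink (490,290) and slim capacitor (558,319). The side view shows all of them too. Next I'll enlarge both.

Run:
```python
import cv2,pickle
t=pickle.load(open("top0.pkl","rb"))["pixels"][:,:,::-1]; s=pickle.load(open("side0.pkl","rb"))["pixels"][:,:,::-1]
def g(im,c0,r0,w,h,k,n):
    o=cv2.resize(im[r0:r0+h,c0:c0+w],None,fx=k,fy=k,interpolation=cv2.INTER_CUBIC)
    for c in range((c0//10+1)*10,c0+w,10):
        x=int((c-c0+.5)*k); cv2.line(o,(x,0),(x,4),(0,0,255)); cv2.putText(o,str(c),(x-8,14),0,.32,(0,255,255))
    for r in range((r0//10+1)*10,r0+h,10):
        y=int((r-r0+.5)*k); cv2.line(o,(0,y),(4,y),(0,0,255)); cv2.putText(o,str(r),(5,y+4),0,.32,(0,255,255))
    cv2.imwrite(n,o)
g(t,260,138,125,120,5,"pics/t1.png"); g(t,135,150,95,95,6,"pics/t2.png")
g(s,195,195,110,130,4.5,"pics/s1.png"); g(s,180,115,150,110,5,"pics/s2.png")
```

```text
(no output)
```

View pics/t1.png

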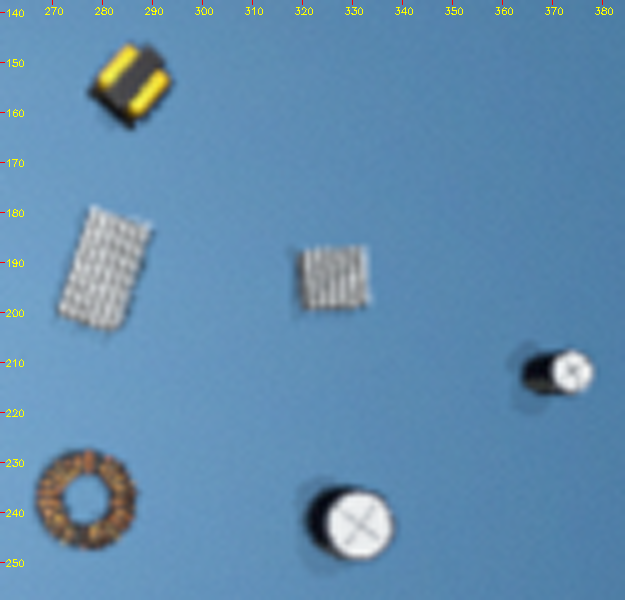

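View pics/t2.png

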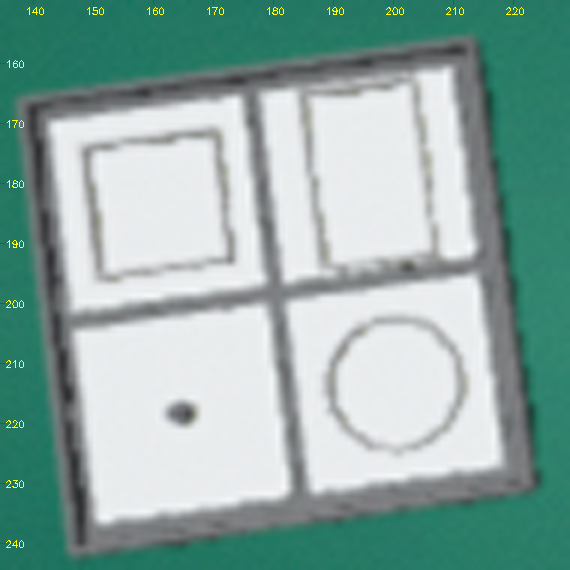

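View pics/s1.png

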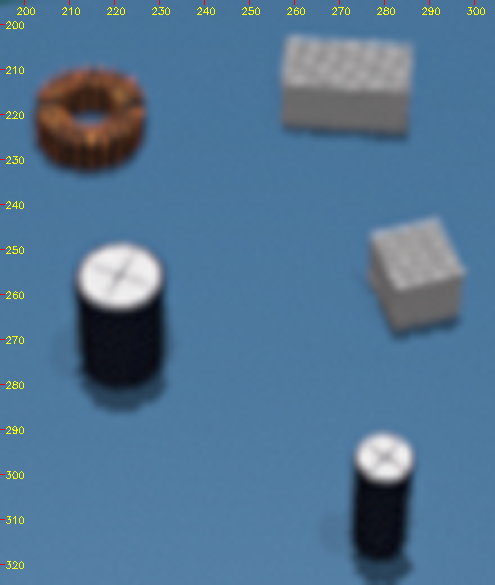

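View pics/s2.png

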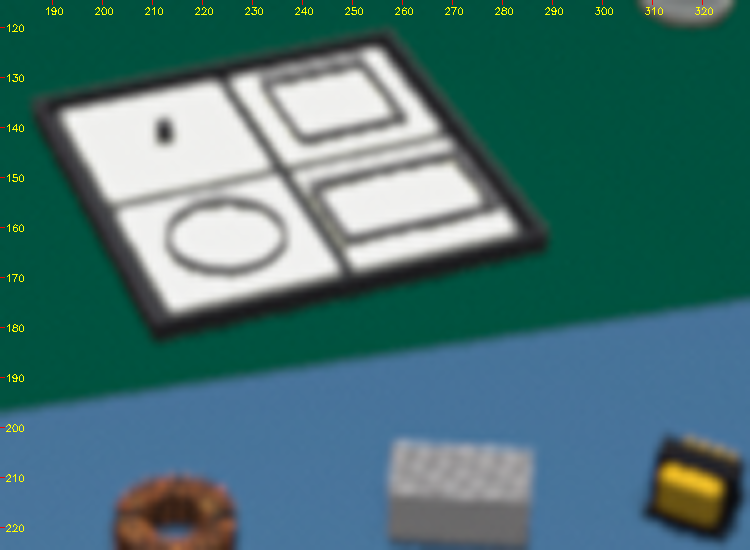

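The enlargements give matching points in both views:

| Feature | Top view | Side view |
|---|---|---|
| Thick capacitor top | (331.5,242.3) | (221.5,256) |
| Choke | (276.8,237.3) | (215.3,218) |
| Long heat sink top | (281,191.3) | (272,209.3) |
| Transformer, between the yellow strips | (286.2,153.2) | about (319,205) |
| Square nest | (160.8,183.5) | (246,134.5) |
| Long nest | (196.7,178.4) | (259.8,154) |
| Round nest | (200.5,213.2) | (224.5,161.5) |
| Peg | (164.5,218.3) | (212,141) |

```bash
cat > h.py <<'E'
import numpy as np,cv2,pickle
from scipy.optimize import least_squares
cam={n:pickle.load(open(n+"0.pkl","rb")) for n in("top","side")}
def proj(n,X):
    c=cam[n]; K=np.array([[c["fx"],0,c["cx"]],[0,c["fy"],c["cy"]],[0,0,1]])
    return cv2.projectPoints(np.atleast_2d(X).astype(float),cv2.Rodrigues(c["R"])[0],c["t"],K,np.array([c["k1"],0,0,0,0]))[0][:,0]
def tri(a,b):
    r=least_squares(lambda X:np.r_[proj("top",X)[0]-a,proj("side",X)[0]-b],[.5,.1,.02]); return r.x,np.abs(r.fun).max()
def at(n,uv,z):
    return np.r_[least_squares(lambda X:proj(n,np.r_[X,z])[0]-uv,[.5,.1]).x,z]
E
python3 - <<'E'
from h import *
np.set_printoptions(precision=4,suppress=True)
P=dict(cap=((331.5,242.3),(221.5,256),.05),slim=((374,212),(280,296),.05),choke=((276.8,237.3),(215.3,218),.02),sink=((281,191.3),(272,209.3),.028),short=((326.5,193.5),(287,253),.028),
trafo=((286.2,153.2),(319,205),.029),sq=((160.8,183.5),(246,134.5),.01),slot=((196.7,178.4),(259.8,154),.01),rnd=((200.5,213.2),(224.5,161.5),.01),peg=((164.5,218.3),(212,141),.01))
for k,(a,b,z) in P.items(): print(k,*tri(a,b),"top@z",at("top",a,z)[:2],"side@z",at("side",b,z)[:2])
c=np.array([at("top",p,.028)[:2] for p in((278.5,179),(290.5,183),(282.5,203.5),(271.5,200))]);print("sink",c,np.linalg.norm(np.diff(c,axis=0),axis=1))
hs=cv2.cvtColor(cam["top"]["pixels"],cv2.COLOR_RGB2HSV)[140:170,265:300]
m=((hs[...,0]>20)&(hs[...,0]<35)&(hs[...,1]>130)&(hs[...,2]>120)).astype(np.uint8)
pts=np.argwhere(m)[:,::-1]+[265,140];w=np.array([at("top",p,.026)[:2] for p in pts]);print("yellow",w.mean(0),cv2.minAreaRect(np.float32(w*1000)),len(w))
E
```

```text
cap [ 0.4431 -0.2154  0.0469] 0.28894355981498165 top@z [ 0.4439 -0.2148] side@z [ 0.4422 -0.2181]
slim [ 0.5182 -0.326   0.0477] 0.1445427261234613 top@z [ 0.5185 -0.3253] side@z [ 0.5173 -0.3277]
choke [ 0.457  -0.0809  0.0155] 0.13473128745783924 top@z [ 0.4568 -0.0805] side@z [ 0.4564 -0.0858]
sink [ 0.5749 -0.0928  0.0249] 0.00021897524592873197 top@z [ 0.5747 -0.0925] side@z [ 0.5738 -0.096 ]
short [ 0.569  -0.2124  0.0193] 0.08735148246859126 top@z [ 0.5681 -0.2105] side@z [ 0.566  -0.2201]
trafo [ 0.6734 -0.1074  0.0291] 0.19755555360288213 top@z [ 0.674  -0.1075] side@z [ 0.6731 -0.1073]
sq [0.5987 0.2196 0.0094] 0.1539548511952944 top@z [0.599  0.2194] side@z [0.5981 0.2188]
slot [0.6108 0.1267 0.0093] 0.4038674446107393 top@z [0.6118 0.1264] side@z [0.6096 0.1259]
rnd [0.5198 0.1165 0.0089] 0.38958309823794934 top@z [0.5208 0.1162] side@z [0.5186 0.1151]
peg [0.5075 0.2089 0.0098] 0.39857558685645245 top@z [0.5085 0.2087] side@z [0.5065 0.2089]
sink [[ 0.6067 -0.0865]
 [ 0.596  -0.1174]
 [ 0.5432 -0.0958]
 [ 0.5524 -0.0676]] [0.0327 0.0571 0.0297]
yellow [ 0.6724 -0.109 ] ((672.694091796875, -107.80956268310547), (28.731231689453125, 26.510906219482422), 52.600975036621094) 61
```

```bash
cat > go.py <<'E'
import sys,numpy as np
from scipy.spatial.transform import Rotation as Ro
from workcell import manip
o=manip.get_obs(); p=o["position"]; R=Ro.from_quat(o["ee_rot"]).as_matrix(); psi=np.arctan2(R[1,1],R[0,1])
x,y,z,t=map(float,sys.argv[1:5])
print("clock %.2f pos"%o["clock"],p.round(4),"psi %.3f tilt %.4f"%(psi,np.arccos(-R[2,2])),"grip %.3f F %.1f"%(o["grip_width"],o["grasp_force"]),"ft",o["ft_force"].round(1),"j",o["joint_pos"].round(2))
d=np.array([x,y,z])-p
print("turn wz total %.3f; after turn shift x %.4f y %.4f z %.4f (scaled)"%(-(t-psi)/(np.pi/4),*(np.array([-np.sin(t)*d[0]+np.cos(t)*d[1],np.cos(t)*d[0]+np.sin(t)*d[1],-d[2]])/.75)))
E
python3 go.py .5747 -.0926 .13 1.209
```

```text
clock 0.10 pos [0.1725 0.6004 0.2306] psi 1.291 tilt 0.0013 grip 1.006 F 0.0 ft [-0.8 -0.1 -0.4] j [-1.31  0.33 -0.06  1.46  0.02  1.35 -0.09]
turn wz total 0.104; after turn shift x -0.8286 y -0.6743 z 0.1341 (scaled)
```

Request:
move_arm([
  [[0,0,0],[0,0,0.104],1],
  [[-0.0345,-0.028,0.0055],[0,0,0],1],
  [[-0.0345,-0.028,0.0055],[0,0,0],1],
  [[-0.0345,-0.028,0.0055],[0,0,0],1],
  [[-0.0345,-0.028,0.0055],[0,0,0],1],
  [[-0.0345,-0.028,0.0055],[0,0,0],1],
  [[-0.0345,-0.028,0.0055],[0,0,0],1],
  [[-0.0345,-0.028,0.0055],[0,0,0],1],
  [[-0.0345,-0.028,0.0055],[0,0,0],1],
  [[-0.0345,-0.028,0.0055],[0,0,0],1],
  [[-0.0345,-0.028,0.0055],[0,0,0],1],
  [[-0.0345,-0.028,0.0055],[0,0,0],1],
], newtons=40)

```text
clock: 1.3
position: [0.3575, 0.2826, 0.1856]
ee_rot: [0.18, 0.984, -0.0, -0.0]
ft_force: [2.3, -0.2, 0.2]
grip_width: 1.002
grasp_force: 0.0
```

Request:
move_arm([
  [[-0.0345,-0.028,0.0055],[0,0,0],1],
  [[-0.0345,-0.028,0.0055],[0,0,0],1],
  [[-0.0345,-0.028,0.0055],[0,0,0],1],
  [[-0.0345,-0.028,0.0055],[0,0,0],1],
  [[-0.0345,-0.028,0.0055],[0,0,0],1],
  [[-0.0345,-0.028,0.0055],[0,0,0],1],
  [[-0.0345,-0.028,0.0055],[0,0,0],1],
  [[-0.0345,-0.028,0.0055],[0,0,0],1],
  [[-0.0345,-0.028,0.0055],[0,0,0],1],
  [[-0.0345,-0.028,0.0055],[0,0,0],1],
  [[-0.0345,-0.028,0.0055],[0,0,0],1],
  [[-0.0345,-0.028,0.0055],[0,0,0],1],
])

```text
clock: 2.5
position: [0.5588, -0.0626, 0.136]
ee_rot: [0.18, 0.984, 0.0, -0.0]
ft_force: [0.0, -0.1, -0.1]
grip_width: 1.005
grasp_force: 0.0
```

```bash
python3 go.py .5747 -.0926 .007 1.209
```

```text
clock 2.50 pos [ 0.5588 -0.0626  0.136 ] psi 1.210 tilt 0.0004 grip 1.005 F 0.0 ft [ 0.  -0.1 -0.1] j [-0.45  0.29  0.57  1.78 -0.17  1.12  1.38]
turn wz total 0.001; after turn shift x -0.0340 y -0.0299 z 0.1720 (scaled)
```

Request:
move_arm([
  [[0,0,0],[0,0,0],1],
  [[0,0,0.03],[0,0,0],1],
  [[0,0,0.03],[0,0,0],1],
  [[0,0,0.03],[0,0,0],1],
  [[0,0,0.03],[0,0,0],1],
  [[0,0,0],[0,0,0],1],
  [[0,0,0],[0,0,0],1],
])

```text
clock: 3.2
position: [0.5582, -0.0613, 0.0467]
ee_rot: [0.18, 0.984, -0.0, -0.0]
ft_force: [0.4, -0.3, 0.6]
grip_width: 0.998
grasp_force: 0.0
```

```bash
python3 go.py .5747 -.0926 .007 1.209
python3 - <<'E'
from workcell import vision
import cv2
c=vision.camera("side")["pixels"][:,:,::-1]
cv2.imwrite("pics/a.png",cv2.resize(c[110:290,180:380],None,fx=3,fy=3,interpolation=cv2.INTER_CUBIC))
E
```

```text
clock 3.20 pos [ 0.5582 -0.0613  0.0467] psi 1.210 tilt 0.0007 grip 0.998 F 0.0 ft [ 0.4 -0.3  0.6] j [-0.41  0.41  0.53  1.85 -0.25  0.95  1.44]
turn wz total 0.001; after turn shift x -0.0353 y -0.0313 z 0.0529 (scaled)
```

View pics/a.png

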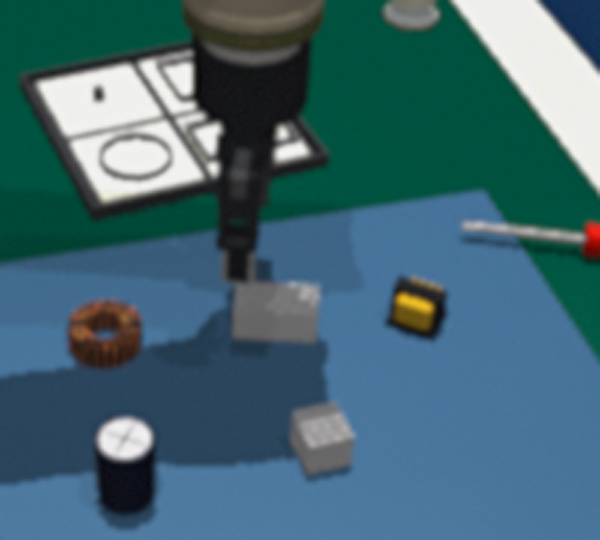

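The picture shows the open gripper at about (240,270), one row short of the sink at (278,312), because I sent 23 rows, not 24. The fingertips are still above the sink, so I'll shift over and then go down.

Request:
move_arm([
  [[-0.018,-0.016,0],[0,0,0],1],
  [[-0.0173,-0.0153,0],[0,0,0],1],
  [[0,0,0],[0,0,0],1],
  [[0,0,0],[0,0,0],1],
])

```text
clock: 3.65
position: [0.5754, -0.0928, 0.0474]
ee_rot: [0.18, 0.984, 0.0, 0.001]
ft_force: [0.8, -0.6, -0.5]
grip_width: 1.008
grasp_force: 0.0
```

```bash
python3 go.py .5747 -.0926 .007 1.209
python3 - <<'E'
from workcell import vision
import cv2
c=vision.camera("top")["pixels"][:,:,::-1]
cv2.imwrite("pics/b.png",cv2.resize(c[140:250,230:340],None,fx=5,fy=5,interpolation=cv2.INTER_CUBIC))
E
```

```text
clock 3.65 pos [ 0.5754 -0.0928  0.0474] psi 1.209 tilt 0.0013 grip 1.008 F 0.0 ft [ 0.8 -0.6 -0.5] j [-0.35  0.45  0.53  1.79 -0.27  0.97  1.5 ]
turn wz total -0.000; after turn shift x 0.0009 y -0.0001 z 0.0538 (scaled)
```

View pics/b.png

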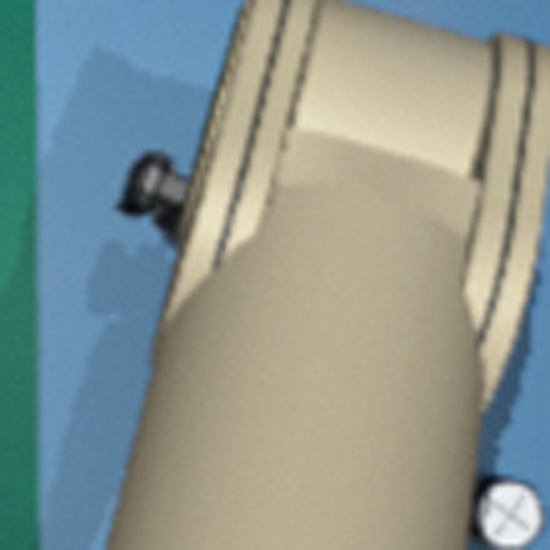

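The arm hides the sink from above. Only one finger shows, at about (150,185), on the expected side. I'll go down and grip.

Request:
move_arm([
  [[0,0,0.018],[0,0,0],1],
  [[0,0,0.018],[0,0,0],1],
  [[0,0,0.018],[0,0,0],1],
  [[0,0,0],[0,0,0],1],
  [[0,0,0],[0,0,0],-1],
  [[0,0,0],[0,0,0],-1],
  [[0,0,0],[0,0,0],-1],
  [[0,0,0],[0,0,0],-1],
  [[0,0,0],[0,0,0],-1],
  [[0,0,0],[0,0,0],-1],
  [[0,0,0],[0,0,0],-1],
  [[0,0,0],[0,0,0],-1],
])

```text
clock: 4.9
position: [0.5754, -0.0929, 0.0066]
ee_rot: [0.18, 0.984, 0.0, 0.001]
ft_force: [-0.4, 0.7, 6.1]
grip_width: 0.349
grasp_force: 39.7
```

```bash
python3 go.py .6105 .1275 .15 1.693
```

```text
clock 4.90 pos [ 0.5754 -0.0929  0.0066] psi 1.209 tilt 0.0012 grip 0.349 F 39.7 ft [-0.4  0.7  6.1] j [-0.33  0.51  0.51  1.81 -0.31  0.9   1.53]
turn wz total -0.616; after turn shift x -0.0822 y 0.2860 z -0.1912 (scaled)
```

Request:
move_arm([
  [[0,0,-0.015],[0,0,0],-1],
  [[0,0,-0.03],[0,0,0],-1],
  [[0,0,-0.03],[0,0,0],-1],
  [[0,0,-0.03],[0,0,0],-1],
  [[0,0,-0.015],[0,0,0],-1],
  [[0,0,0],[0,0,-0.154],-1],
  [[0,0,0],[0,0,-0.154],-1],
  [[0,0,0],[0,0,-0.154],-1],
  [[0,0,0],[0,0,-0.154],-1],
  [[-0.01,0.036,0],[0,0,0],-1],
  [[-0.01,0.036,0],[0,0,0],-1],
  [[-0.01,0.036,0],[0,0,0],-1],
])

```text
clock: 6.1
position: [0.5871, -0.0089, 0.0957]
ee_rot: [-0.061, 0.998, 0.0, -0.0]
ft_force: [0.1, 0.5, -1.2]
grip_width: 0.343
grasp_force: 39.2
```

Request:
move_arm([
  [[-0.01,0.036,0],[0,0,0],-1],
  [[-0.01,0.036,0],[0,0,0],-1],
  [[-0.01,0.036,0],[0,0,0],-1],
  [[-0.01,0.036,0],[0,0,0],-1],
  [[-0.01,0.034,0],[0,0,0],-1],
  [[0,0,0],[0,0,0],-1],
  [[0,0,0],[0,0,0],-1],
])

```text
clock: 6.8
position: [0.6079, 0.1276, 0.0955]
ee_rot: [-0.062, 0.998, -0.0, -0.0]
ft_force: [0.1, -0.5, -0.1]
grip_width: 0.345
grasp_force: 39.2
```

```bash
python3 go.py .6105 .1275 .0115 1.693
python3 - <<'E'
from workcell import vision
import cv2
c=vision.camera("side")["pixels"][:,:,::-1]
cv2.imwrite("pics/c.png",cv2.resize(c[90:240,160:340],None,fx=4,fy=4,interpolation=cv2.INTER_CUBIC))
E
```

```text
clock 6.80 pos [0.6079 0.1276 0.0955] psi 1.694 tilt 0.0009 grip 0.345 F 39.2 ft [ 0.1 -0.5 -0.1] j [-0.58  0.45  0.38  1.64 -0.18  1.09  1.55]
turn wz total 0.002; after turn shift x -0.0034 y -0.0006 z 0.1120 (scaled)
```

View pics/c.png

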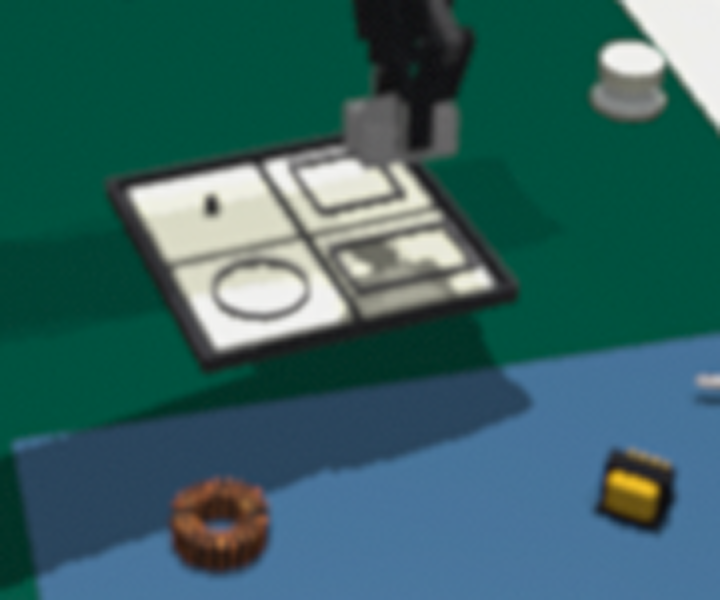

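The sink hangs level above the long nest at about (400,130). I'll lower it and let go.

Request:
move_arm([
  [[-0.0034,-0.0006,0.02],[0,0,0],-1],
  [[0,0,0.03],[0,0,0],-1],
  [[0,0,0.03],[0,0,0],-1],
  [[0,0,0.015],[0,0,0],-1],
  [[0,0,0.01],[0,0,0],-1],
  [[0,0,0.005],[0,0,0],-1],
  [[0,0,0.0025],[0,0,0],-1],
  [[0,0,0],[0,0,0],-1],
  [[0,0,0],[0,0,0],-1],
])

```text
clock: 7.75
position: [0.6112, 0.1265, 0.0144]
ee_rot: [-0.061, 0.998, 0.0, 0.0]
ft_force: [-13.8, -3.8, 23.7]
grip_width: 0.345
grasp_force: 38.6
```

```bash
python3 go.py .6105 .1275 .0108 1.693
```

```text
clock 7.75 pos [0.6112 0.1265 0.0144] psi 1.692 tilt 0.0009 grip 0.345 F 38.6 ft [-13.8  -3.8  23.7] j [-0.55  0.55  0.36  1.69 -0.23  0.94  1.58]
turn wz total -0.001; after turn shift x 0.0007 y 0.0014 z 0.0049 (scaled)
```

Run:
```python
from workcell import vision
import cv2,numpy as np
a=vision.camera("side")["pixels"][115:175,225:300,::-1];b=vision.camera("top")["pixels"][140:215,165:240,::-1]
a=cv2.resize(a,None,fx=5,fy=5,interpolation=cv2.INTER_CUBIC);b=cv2.resize(b,(375,375),interpolation=cv2.INTER_CUBIC)
o=np.zeros((375,760,3),np.uint8);o[:300,:375]=a;o[:,385:]=b
cv2.imwrite("pics/d.png",o)
```

```text
(no output)
```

View pics/d.png

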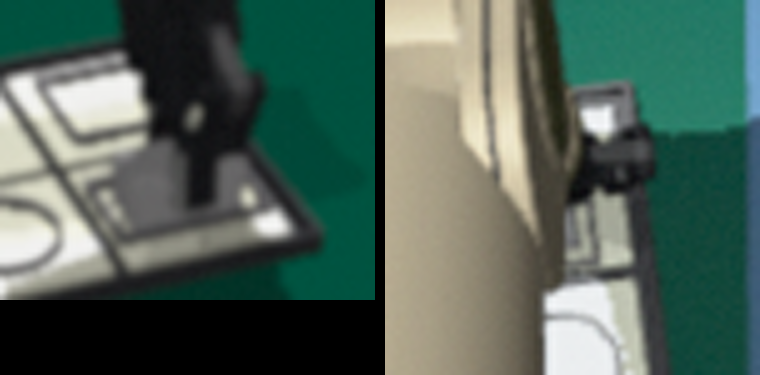

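The side view shows the sink inside the long nest's walls. The fingertips, at about (200,205), seem to be resting on the near wall, leaving the sink about 3 to 4 mm above the floor. I'll ease off the force and let it down by opening the fingers, then grip the other parts higher.

Request:
move_arm([
  [[0,0,-0.003],[0,0,0],-1],
  [[0,0,0],[0,0,0],-0.28],
  [[0,0,0],[0,0,0],-0.24],
  [[0,0,0],[0,0,0],-0.2],
  [[0,0,0],[0,0,0],-0.1],
  [[0,0,0],[0,0,0],0.1],
  [[0,0,0],[0,0,0],0.3],
])

```text
clock: 8.55
position: [0.6108, 0.1272, 0.0137]
ee_rot: [-0.061, 0.998, 0.0, -0.0]
ft_force: [-0.6, 0.4, -0.3]
grip_width: 0.65
grasp_force: 0.0
```

Request:
move_arm([
  [[0,0,-0.015],[0,0,0],0.3],
  [[0,0,-0.02],[0,0,0],0.3],
  [[0,0,-0.03],[0,0,0],0.3],
  [[0,0,-0.03],[0,0,0],1],
  [[0,0,-0.03],[0,0,0],1],
  [[0,0,-0.03],[0,0,0],1],
  [[0,0,0],[0,0,0],1],
])

```text
clock: 9.25
position: [0.613, 0.1275, 0.1351]
ee_rot: [-0.061, 0.998, 0.001, 0.003]
ft_force: [0.3, -1.0, 0.5]
grip_width: 1.004
grasp_force: 0.0
```

```bash
python3 go.py .457 -.0808 .06 1.2
python3 - <<'E'
from workcell import vision
import cv2,numpy as np
a=vision.camera("side")["pixels"][115:175,225:300,::-1]
cv2.imwrite("pics/e.png",cv2.resize(a,None,fx=5,fy=5,interpolation=cv2.INTER_CUBIC))
E
```

```text
clock 9.25 pos [0.613  0.1275 0.1351] psi 1.693 tilt 0.0069 grip 1.004 F 0.0 ft [ 0.3 -1.   0.5] j [-0.59  0.41  0.4   1.6  -0.17  1.16  1.54]
turn wz total 0.627; after turn shift x 0.0933 y -0.3342 z 0.1001 (scaled)
```

View pics/e.png

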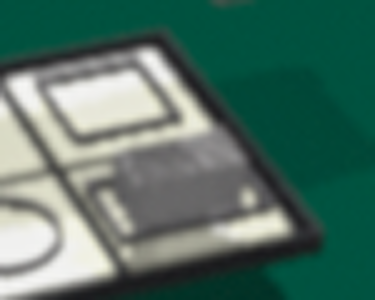

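The sink lies flat inside the long nest, at about (185,180). The choke is next.

Request:
move_arm([
  [[0,0,0],[0,0,0.167],1],
  [[0,0,0],[0,0,0.167],1],
  [[0,0,0],[0,0,0.167],1],
  [[0,0,0],[0,0,0.167],1],
  [[0,0,0],[0,0,0.167],1],
  [[0,0,0],[0,0,0.165],1],
  [[0,-0.04,0],[0,0,0],1],
  [[0,-0.04,0],[0,0,0],1],
  [[0,-0.04,0],[0,0,0],1],
  [[0,-0.04,0],[0,0,0],1],
  [[0,-0.04,0],[0,0,0],1],
  [[0,-0.04,0],[0,0,0],1],
])

```text
clock: 10.5
position: [0.4988, -0.0155, 0.1298]
ee_rot: [0.325, 0.946, -0.0, -0.0]
ft_force: [0.2, -0.6, 0.4]
grip_width: 1.003
grasp_force: 0.0
```

Request:
move_arm([
  [[-0.003,-0.035,0.02],[0,0,0],1],
  [[-0.003,-0.035,0.02],[0,0,0],1],
  [[-0.003,-0.035,0.02],[0,0,0],1],
  [[0,0,0.02],[0,0,0],1],
  [[0,0,0],[0,0,0],1],
  [[0,0,0],[0,0,0],1],
])

```text
clock: 11.1
position: [0.457, -0.0806, 0.0703]
ee_rot: [0.325, 0.946, -0.0, -0.0]
ft_force: [0.3, -0.5, 0.6]
grip_width: 1.002
grasp_force: 0.0
```

```bash
python3 go.py .457 -.0808 .008 .908
python3 - <<'E'
from h import *
from workcell import vision
c=vision.camera("top")["pixels"][:,:,::-1]
cv2.imwrite("pics/f.png",np.hstack([cv2.resize(c[155:230,180:230],None,fx=6,fy=6,interpolation=cv2.INTER_CUBIC)]))
print(proj("top",[[.6105,.1275,.032],[.5191,.1166,.004]])-[180,155])
E
```

```text
clock 11.10 pos [ 0.457  -0.0806  0.0703] psi 0.908 tilt 0.0004 grip 1.002 F 0.0 ft [ 0.3 -0.5  0.6] j [-0.54  0.16  0.67  2.08 -0.12  0.94  1.1 ]
turn wz total 0.000; after turn shift x -0.0002 y -0.0002 z 0.0830 (scaled)
[[15.09437355 22.85764453]
 [20.61493716 58.91024736]]
```

View pics/f.png

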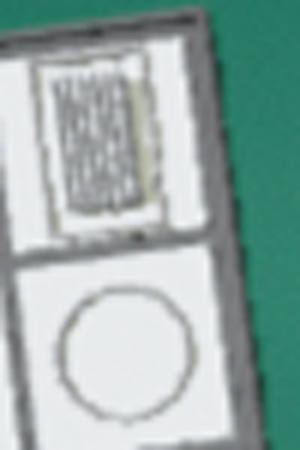

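The sink's top face is at crop (97,142), within about 2 mm of the predicted (94,140) and inside the wall. Now I'll grip the choke.

Request:
move_arm([
  [[0,0,0.03],[0,0,0],1],
  [[0,0,0.03],[0,0,0],1],
  [[0,0,0.023],[0,0,0],1],
  [[0,0,0],[0,0,0],1],
  [[0,0,0],[0,0,0],-1],
  [[0,0,0],[0,0,0],-1],
  [[0,0,0],[0,0,0],-1],
  [[0,0,0],[0,0,0],-1],
  [[0,0,0],[0,0,0],-1],
  [[0,0,0],[0,0,0],-1],
])

```text
clock: 12.15
position: [0.4579, -0.0807, 0.0092]
ee_rot: [0.325, 0.946, 0.001, 0.001]
ft_force: [-3.3, 0.3, 10.5]
grip_width: 0.554
grasp_force: 39.7
```

Request:
move_arm([
  [[0,0,-0.015],[0,0,0],-1],
  [[0,0,-0.03],[0,0,0],-1],
  [[0,0,-0.03],[0,0,0],-1],
  [[0,0,-0.03],[0,0,0],-1],
  [[0,0,-0.015],[0,0,0],-1],
  [[0,0,0],[0,0,0],-1],
])

```text
clock: 12.75
position: [0.458, -0.0807, 0.0995]
ee_rot: [0.325, 0.946, 0.001, 0.001]
ft_force: [-0.5, 0.8, -0.9]
grip_width: 0.553
grasp_force: 42.2
```

```bash
python3 go.py .5079 .2083 .1 .908
```

```text
clock 12.75 pos [ 0.458  -0.0807  0.0995] psi 0.908 tilt 0.0036 grip 0.553 F 42.2 ft [-0.5  0.8 -0.9] j [-0.57  0.11  0.69  2.06 -0.08  1.    1.07]
turn wz total -0.000; after turn shift x 0.1847 y 0.3447 z -0.0007 (scaled)
```

Request:
move_arm([
  [[0.0185,0.0345,0],[0,0,0],-1],
  [[0.0185,0.0345,0],[0,0,0],-1],
  [[0.0185,0.0345,0],[0,0,0],-1],
  [[0.0185,0.0345,0],[0,0,0],-1],
  [[0.0185,0.0345,0],[0,0,0],-1],
  [[0.0185,0.0345,0],[0,0,0],-1],
  [[0.0185,0.0345,0],[0,0,0],-1],
  [[0.0185,0.0345,0],[0,0,0],-1],
  [[0.0185,0.0345,0],[0,0,0],-1],
  [[0.0182,0.0342,0],[0,0,0],-1],
  [[0,0,0],[0,0,0],-1],
  [[0,0,0],[0,0,0],-1],
])

```text
clock: 13.95
position: [0.5062, 0.208, 0.0966]
ee_rot: [0.325, 0.946, -0.001, -0.001]
ft_force: [0.3, -0.7, -1.8]
grip_width: 0.558
grasp_force: 42.1
```

```bash
python3 go.py .5079 .2083 .018 .908
python3 - <<'E'
from h import *
from workcell import vision
c=vision.camera("side")["pixels"]; hs=cv2.cvtColor(c,cv2.COLOR_RGB2HSV)
m=(hs[...,0]<15)&(hs[...,1]>110)&(hs[...,2]>60); m=m.astype(np.uint8)
n,l,s,ce=cv2.connectedComponentsWithStats(cv2.morphologyEx(m,cv2.MORPH_CLOSE,np.ones((5,5)))); print([(list(a),b.round(1)) for a,b in zip(s,ce) if a[4]>30])
th=np.linspace(0,6.28,60);ring=lambda x,y,z:np.vstack([proj("side",np.c_[x+.025*np.cos(th),y+.025*np.sin(th),0*th+zz]) for zz in(z,z+.02)])
r=ring(.5079,.2083,.0915);print("expected bbox",r.min(0),r.max(0))
r=ring(.457,-.0808,0);print("orig bbox",r.min(0),r.max(0))
cv2.imwrite("pics/g.png",cv2.resize(c[60:190,160:300,::-1],None,fx=4.5,fy=4.5,interpolation=cv2.INTER_CUBIC))
E
```

```text
clock 13.95 pos [0.5062 0.208  0.0966] psi 0.909 tilt 0.0020 grip 0.558 F 42.1 ft [ 0.3 -0.7 -1.8] j [-0.88  0.3   0.47  1.85 -0.16  1.04  0.56]
turn wz total 0.001; after turn shift x -0.0015 y 0.0016 z 0.1048 (scaled)
[([np.int32(0), np.int32(0), np.int32(512), np.int32(384), np.int32(196110)], array([255.2, 191.5])), ([np.int32(211), np.int32(105), np.int32(9), np.int32(8), np.int32(39)], array([215.9, 108.2])), ([np.int32(374), np.int32(184), np.int32(43), np.int32(15), np.int32(459)], array([394.4, 191.6]))]
expected bbox [200.62829224 100.51627561] [221.72723325 118.2609033 ]
orig bbox [202.86224786 208.24756105] [227.48793679 231.93090977]
```

View pics/g.png

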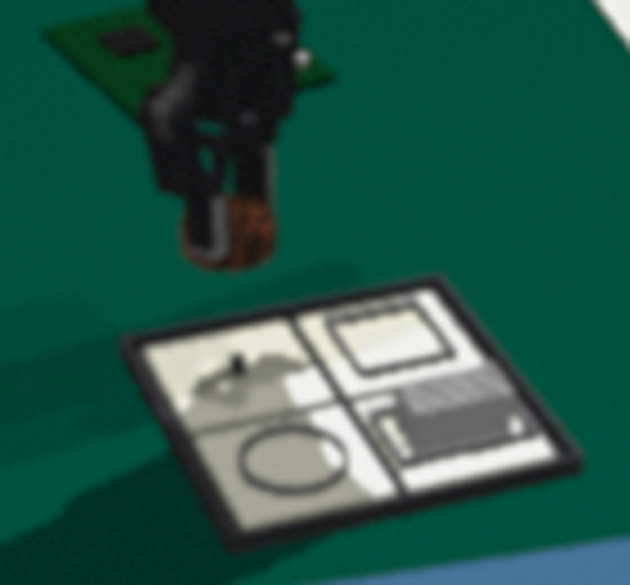

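The choke hangs level over the peg nest, at crop x 180–277, which is columns 200 to 221.5. That matches the prediction. I'll lower it over the peg.

Request:
move_arm([
  [[-0.0015,0.0016,0.02],[0,0,0],-1],
  [[0,0,0.03],[0,0,0],-1],
  [[0,0,0.02],[0,0,0],-1],
  [[0,0,0.015],[0,0,0],-1],
  [[0,0,0.01],[0,0,0],-1],
  [[0,0,0.01],[0,0,0],-1],
  [[0,0,0.006],[0,0,0],-1],
  [[0,0,0],[0,0,0],-1],
  [[0,0,0],[0,0,0],-1],
])

```text
clock: 14.9
position: [0.5092, 0.2082, 0.0159]
ee_rot: [0.326, 0.945, 0.0, 0.0]
ft_force: [-4.5, -3.7, 15.0]
grip_width: 0.557
grasp_force: 46.5
```

```bash
python3 go.py .5079 .2083 .0132 .908
```

```text
clock 14.90 pos [0.5092 0.2082 0.0159] psi 0.907 tilt 0.0010 grip 0.557 F 46.5 ft [-4.5 -3.7 15. ] j [-0.84  0.42  0.44  1.89 -0.23  0.88  0.62]
turn wz total -0.001; after turn shift x 0.0014 y -0.0009 z 0.0037 (scaled)
```

Request:
move_arm([
  [[0,0,-0.001],[0,0,0],-1],
  [[0,0,0],[0,0,0],0.14],
  [[0,0,0],[0,0,0],0.18],
  [[0,0,0],[0,0,0],0.25],
  [[0,0,0],[0,0,0],0.4],
  [[0,0,0],[0,0,0],0.6],
  [[0,0,-0.015],[0,0,0],0.6],
  [[0,0,-0.03],[0,0,0],0.6],
  [[0,0,-0.03],[0,0,0],1],
  [[0,0,-0.03],[0,0,0],1],
  [[0,0,-0.03],[0,0,0],1],
  [[0,0,0],[0,0,0],1],
])

```text
clock: 16.1
position: [0.5103, 0.2091, 0.1204]
ee_rot: [0.326, 0.945, 0.002, 0.002]
ft_force: [-0.3, 0.2, 0.3]
grip_width: 1.0
grasp_force: 0.0
```

```bash
python3 go.py .4434 -.2158 .11 .908
```

```text
clock 16.10 pos [0.5103 0.2091 0.1204] psi 0.907 tilt 0.0056 grip 1.000 F 0.0 ft [-0.3  0.2  0.3] j [-0.89  0.27  0.48  1.82 -0.14  1.08  0.55]
turn wz total -0.001; after turn shift x -0.2782 y -0.5015 z 0.0138 (scaled)
```

Request:
move_arm([
  [[-0.0174,-0.0313,0],[0,0,0],1],
  [[-0.0174,-0.0313,0],[0,0,0],1],
  [[-0.0174,-0.0313,0],[0,0,0],1],
  [[-0.0174,-0.0313,0],[0,0,0],1],
  [[-0.0174,-0.0313,0],[0,0,0],1],
  [[-0.0174,-0.0313,0],[0,0,0],1],
  [[-0.0174,-0.0313,0],[0,0,0],1],
  [[-0.0174,-0.0313,0],[0,0,0],1],
  [[-0.0174,-0.0313,0],[0,0,0],1],
  [[-0.0174,-0.0313,0],[0,0,0],1],
  [[-0.0174,-0.0313,0],[0,0,0],1],
  [[-0.0174,-0.0313,0],[0,0,0],1],
])

```text
clock: 17.3
position: [0.458, -0.111, 0.1166]
ee_rot: [0.326, 0.946, 0.0, -0.0]
ft_force: [0.9, -0.3, 0.3]
grip_width: 1.001
grasp_force: 0.0
```

Request:
move_arm([
  [[-0.0174,-0.0313,0],[0,0,0],1],
  [[-0.0174,-0.0313,0],[0,0,0],1],
  [[-0.0174,-0.0313,0],[0,0,0],1],
  [[-0.0174,-0.032,0],[0,0,0],1],
  [[0,0,0.01],[0,0,0],1],
  [[0,0,0],[0,0,0],1],
  [[0,0,0],[0,0,0],1],
])

```text
clock: 18.0
position: [0.4415, -0.2155, 0.1087]
ee_rot: [0.325, 0.946, 0.0, -0.0]
ft_force: [0.1, 0.3, 0.5]
grip_width: 1.002
grasp_force: 0.0
```

```bash
python3 go.py .4434 -.2158 .024 .908
python3 - <<'E'
from h import *
from workcell import vision
for n in("top","side"):
    c=vision.camera(n)["pixels"]; hs=cv2.cvtColor(c,cv2.COLOR_RGB2HSV)
    m=((hs[...,0]<17)&(hs[...,1]>90)&(hs[...,2]>40)).astype(np.uint8)
    k,l,s,ce=cv2.connectedComponentsWithStats(cv2.morphologyEx(m,cv2.MORPH_CLOSE,np.ones((7,7))));print(n,[(a.tolist(),b.round(1).tolist()) for a,b in zip(s[1:],ce[1:]) if a[4]>60])
    th=np.linspace(0,6.28,60)
    r=np.vstack([proj(n,np.c_[.5079+.025*np.cos(th),.2083+.025*np.sin(th),0*th+zz]) for zz in(.004,.024)]);print("exp",r.min(0).round(1),r.max(0).round(1))
E
```

```text
clock 18.00 pos [ 0.4415 -0.2155  0.1087] psi 0.909 tilt 0.0010 grip 1.002 F 0.0 ft [0.1 0.3 0.5] j [-0.37  0.18  0.8   1.99 -0.15  1.03  1.41]
turn wz total 0.001; after turn shift x -0.0022 y 0.0013 z 0.1130 (scaled)
top [([0, 27, 304, 12, 3018], [149.5, 32.9]), ([324, 30, 23, 9, 186], [334.8, 33.8]), ([362, 30, 150, 11, 1450], [437.2, 35.0]), ([266, 69, 20, 33, 307], [276.0, 85.2]), ([155, 210, 18, 15, 111], [164.1, 216.9])]
exp [153.5 208.6] [174.8 228.3]
side [([374, 184, 43, 16, 486], [394.3, 191.8])]
exp [202.4 131. ] [222.5 148.6]
```

Request:
move_arm([
  [[-0.0022,0.0013,0],[0,0,0],1],
  [[0,0,0.03],[0,0,0],1],
  [[0,0,0.03],[0,0,0],1],
  [[0,0,0.03],[0,0,0],1],
  [[0,0,0.022],[0,0,0],1],
  [[0,0,0],[0,0,0],1],
  [[0,0,0],[0,0,0],-1],
  [[0,0,0],[0,0,0],-1],
  [[0,0,0],[0,0,0],-1],
  [[0,0,0],[0,0,0],-1],
  [[0,0,0],[0,0,0],-1],
  [[0,0,0],[0,0,0],-1],
])

```text
clock: 19.3
position: [0.4441, -0.2168, 0.026]
ee_rot: [0.325, 0.946, 0.0, 0.001]
ft_force: [-2.0, 2.1, 7.0]
grip_width: 0.406
grasp_force: 39.2
```

Request:
move_arm([
  [[0,0,-0.015],[0,0,0],-1],
  [[0,0,-0.03],[0,0,0],-1],
  [[0,0,-0.03],[0,0,0],-1],
  [[0,0,-0.03],[0,0,0],-1],
  [[0,0,-0.015],[0,0,0],-1],
  [[0,0,0],[0,0,0],-1],
])

```text
clock: 19.9
position: [0.4444, -0.217, 0.1166]
ee_rot: [0.325, 0.946, 0.001, 0.001]
ft_force: [0.5, -0.2, -1.0]
grip_width: 0.407
grasp_force: 40.0
```

```bash
python3 go.py .5195 .1168 .12 .908
```

```text
clock 19.90 pos [ 0.4444 -0.217   0.1166] psi 0.908 tilt 0.0032 grip 0.407 F 40.0 ft [ 0.5 -0.2 -1. ] j [-0.38  0.17  0.82  1.98 -0.15  1.05  1.41]
turn wz total -0.000; after turn shift x 0.1949 y 0.4124 z -0.0045 (scaled)
```

Request:
move_arm([
  [[0.0162,0.0344,0],[0,0,0],-1],
  [[0.0162,0.0344,0],[0,0,0],-1],
  [[0.0162,0.0344,0],[0,0,0],-1],
  [[0.0162,0.0344,0],[0,0,0],-1],
  [[0.0162,0.0344,0],[0,0,0],-1],
  [[0.0162,0.0344,0],[0,0,0],-1],
  [[0.0162,0.0344,0],[0,0,0],-1],
  [[0.0162,0.0344,0],[0,0,0],-1],
  [[0.0162,0.0344,0],[0,0,0],-1],
  [[0.0162,0.0344,0],[0,0,0],-1],
  [[0.0162,0.0344,0],[0,0,0],-1],
  [[0.0165,0.034,0],[0,0,0],-1],
])

```text
clock: 21.1
position: [0.5182, 0.1179, 0.1138]
ee_rot: [0.325, 0.946, -0.0, -0.001]
ft_force: [-0.4, -0.7, -1.6]
grip_width: 0.407
grasp_force: 40.0
```

Request:
move_arm([
  [[0,0,0],[0,0,0],-1],
  [[0,0,0.03],[0,0,0],-1],
  [[0,0,0.03],[0,0,0],-1],
  [[0,0,0],[0,0,0],-1],
  [[0,0,0],[0,0,0],-1],
])

```text
clock: 21.6
position: [0.5183, 0.1161, 0.0697]
ee_rot: [0.326, 0.945, -0.001, -0.001]
ft_force: [0.4, -0.2, 0.1]
grip_width: 0.407
grasp_force: 40.1
```

```bash
python3 go.py .5195 .1168 .030 .908
```

```text
clock 21.60 pos [0.5183 0.1161 0.0697] psi 0.907 tilt 0.0017 grip 0.407 F 40.1 ft [ 0.4 -0.2  0.1] j [-0.79  0.31  0.56  1.91 -0.2   0.97  0.77]
turn wz total -0.001; after turn shift x -0.0007 y 0.0017 z 0.0530 (scaled)
```

Request:
move_arm([
  [[-0.0007,0.0017,0.015],[0,0,0],-1],
  [[0,0,0.015],[0,0,0],-1],
  [[0,0,0.01],[0,0,0],-1],
  [[0,0,0.006],[0,0,0],-1],
  [[0,0,0.006],[0,0,0],-1],
  [[0,0,0],[0,0,0],-1],
  [[0,0,0],[0,0,0],-1],
])

```text
clock: 22.3
position: [0.5212, 0.1175, 0.0328]
ee_rot: [0.326, 0.945, 0.001, 0.001]
ft_force: [-5.2, -2.0, 18.7]
grip_width: 0.41
grasp_force: 44.4
```

```bash
python3 go.py .5195 .1168 .030 .908
```

```text
clock 22.30 pos [0.5212 0.1175 0.0328] psi 0.907 tilt 0.0024 grip 0.410 F 44.4 ft [-5.2 -2.  18.7] j [-0.77  0.37  0.54  1.93 -0.24  0.9   0.8 ]
turn wz total -0.001; after turn shift x 0.0012 y -0.0022 z 0.0037 (scaled)
```

The contact comes at the same 2.8 mm offset as before, so the capacitor is on the floor. I'll release it.

Request:
move_arm([
  [[0,0,-0.0015],[0,0,0],-1],
  [[0,0,0],[0,0,0],-0.15],
  [[0,0,0],[0,0,0],-0.1],
  [[0,0,0],[0,0,0],0],
  [[0,0,0],[0,0,0],0.2],
  [[0,0,0],[0,0,0],0.4],
  [[0,0,-0.015],[0,0,0],0.4],
  [[0,0,-0.03],[0,0,0],0.4],
  [[0,0,-0.03],[0,0,0],0.4],
  [[0,0,-0.03],[0,0,0],1],
  [[0,0,-0.02],[0,0,0],1],
  [[0,0,0],[0,0,0],1],
])

```text
clock: 23.5
position: [0.5213, 0.1179, 0.1286]
ee_rot: [0.326, 0.946, 0.002, 0.001]
ft_force: [0.8, 0.9, -1.2]
grip_width: 0.998
grasp_force: 0.0
```

```bash
python3 go.py .6732 -.1075 .10 -.68
```

```text
clock 23.50 pos [0.5213 0.1179 0.1286] psi 0.907 tilt 0.0043 grip 0.998 F 0.0 ft [ 0.8  0.9 -1.2] j [-0.82  0.23  0.58  1.86 -0.14  1.09  0.72]
turn wz total 2.021; after turn shift x -0.1063 y 0.3464 z 0.0382 (scaled)
```

Request:
move_arm([
  [[0,0,0],[0,0,0.1685],1],
  [[0,0,0],[0,0,0.1685],1],
  [[0,0,0],[0,0,0.1685],1],
  [[0,0,0],[0,0,0.1685],1],
  [[0,0,0],[0,0,0.1685],1],
  [[0,0,0],[0,0,0.1685],1],
  [[0,0,0],[0,0,0.1685],1],
  [[0,0,0],[0,0,0.1685],1],
  [[0,0,0],[0,0,0.1685],1],
  [[0,0,0],[0,0,0.1685],1],
  [[0,0,0],[0,0,0.1685],1],
  [[0,0,0],[0,0,0.1685],1],
])

```text
clock: 24.7
position: [0.5196, 0.1174, 0.1255]
ee_rot: [0.904, 0.428, -0.0, -0.0]
ft_force: [-1.0, 0.2, -0.6]
grip_width: 1.001
grasp_force: 0.0
```

Request:
move_arm([
  [[-0.0106,0.0346,0],[0,0,0],1],
  [[-0.0106,0.0346,0],[0,0,0],1],
  [[-0.0106,0.0346,0],[0,0,0],1],
  [[-0.0106,0.0346,0],[0,0,0],1],
  [[-0.0106,0.0346,0],[0,0,0],1],
  [[-0.0106,0.0346,0],[0,0,0],1],
  [[-0.0106,0.0346,0],[0,0,0],1],
  [[-0.0106,0.0346,0],[0,0,0],1],
  [[-0.0106,0.0346,0.02],[0,0,0],1],
  [[-0.0106,0.0346,0.03],[0,0,0],1],
  [[0,0,0],[0,0,0],1],
  [[0,0,0],[0,0,0],1],
])

```text
clock: 25.9
position: [0.671, -0.108, 0.0874]
ee_rot: [0.903, 0.43, -0.001, -0.0]
ft_force: [-0.3, 0.3, -0.2]
grip_width: 1.0
grasp_force: 0.0
```

```bash
python3 go.py .6732 -.1075 .0085 -.68
```

```text
clock 25.90 pos [ 0.671  -0.108   0.0874] psi -0.682 tilt 0.0020 grip 1.000 F 0.0 ft [-0.3  0.3 -0.2] j [-0.42  0.67  0.76  1.49 -0.48  1.18 -0.27]
turn wz total -0.002; after turn shift x 0.0024 y 0.0019 z 0.1051 (scaled)
```

Request:
move_arm([
  [[0.0024,0.0019,0],[0,0,0],1],
  [[0,0,0.03],[0,0,0],1],
  [[0,0,0.03],[0,0,0],1],
  [[0,0,0.03],[0,0,0],1],
  [[0,0,0.013],[0,0,0],1],
  [[0,0,0],[0,0,0],1],
  [[0,0,0],[0,0,0],-1],
  [[0,0,0],[0,0,0],-1],
  [[0,0,0],[0,0,0],-1],
  [[0,0,0],[0,0,0],-1],
  [[0,0,0],[0,0,0],-1],
  [[0,0,0],[0,0,0],-1],
])

```text
clock: 27.1
position: [0.6745, -0.1071, 0.0123]
ee_rot: [0.903, 0.431, 0.001, 0.0]
ft_force: [-1.6, 1.4, 6.2]
grip_width: 0.41
grasp_force: 40.4
```

Request:
move_arm([
  [[0,0,0],[0,0,0],-1],
  [[0,0,-0.015],[0,0,0],-1],
  [[0,0,-0.03],[0,0,0],-1],
  [[0,0,-0.03],[0,0,0],-1],
  [[0,0,-0.03],[0,0,0],-1],
  [[0,0,-0.015],[0,0,0],-1],
  [[0,0,0],[0,0,0],-1],
])

```text
clock: 27.8
position: [0.6748, -0.1073, 0.1031]
ee_rot: [0.903, 0.431, 0.001, 0.001]
ft_force: [-0.2, 0.8, -0.2]
grip_width: 0.41
grasp_force: 40.1
```

```bash
python3 go.py .5993 .2192 .11 .122
```

```text
clock 27.80 pos [ 0.6748 -0.1073  0.1031] psi -0.680 tilt 0.0029 grip 0.410 F 40.1 ft [-0.2  0.8 -0.2] j [-0.43  0.66  0.77  1.47 -0.47  1.2  -0.27]
turn wz total -1.022; after turn shift x 0.4443 y -0.0469 z -0.0091 (scaled)
```

Request:
move_arm([
  [[0,0,0],[0,0,-0.146],-1],
  [[0,0,0],[0,0,-0.146],-1],
  [[0,0,0],[0,0,-0.146],-1],
  [[0,0,0],[0,0,-0.146],-1],
  [[0,0,0],[0,0,-0.146],-1],
  [[0,0,0],[0,0,-0.146],-1],
  [[0,0,0],[0,0,-0.146],-1],
  [[0.034,-0.0036,0],[0,0,0],-1],
  [[0.034,-0.0036,0],[0,0,0],-1],
  [[0.034,-0.0036,0],[0,0,0],-1],
  [[0.034,-0.0036,0],[0,0,0],-1],
  [[0.034,-0.0036,0],[0,0,0],-1],
])

```text
clock: 29.0
position: [0.6439, 0.019, 0.0998]
ee_rot: [0.663, 0.749, -0.001, -0.001]
ft_force: [0.0, -0.2, -0.9]
grip_width: 0.412
grasp_force: 40.1
```

Request:
move_arm([
  [[0.034,-0.0036,0],[0,0,0],-1],
  [[0.034,-0.0036,0],[0,0,0],-1],
  [[0.034,-0.0036,0],[0,0,0],-1],
  [[0.034,-0.0036,0],[0,0,0],-1],
  [[0.034,-0.0036,0],[0,0,0],-1],
  [[0.034,-0.0036,0],[0,0,0],-1],
  [[0.034,-0.0036,0],[0,0,0],-1],
  [[0.036,-0.0036,0],[0,0,0],-1],
  [[0,0,0],[0,0,0],-1],
  [[0,0,0.03],[0,0,0],-1],
  [[0,0,0.03],[0,0,0],-1],
  [[0,0,0],[0,0,0],-1],
])

```text
clock: 30.2
position: [0.5959, 0.2181, 0.0523]
ee_rot: [0.663, 0.749, -0.003, -0.001]
ft_force: [-0.3, 0.3, -0.4]
grip_width: 0.412
grasp_force: 40.1
```

```bash
python3 go.py .5993 .2192 .0165 .122
```

```text
clock 30.20 pos [0.5959 0.2181 0.0523] psi 0.122 tilt 0.0065 grip 0.412 F 40.1 ft [-0.3  0.3 -0.4] j [-0.82  0.55  0.53  1.64 -0.31  1.04 -0.08]
turn wz total 0.000; after turn shift x 0.0009 y 0.0047 z 0.0477 (scaled)
```

Request:
move_arm([
  [[0.0009,0.0035,0.012],[0,0,0],-1],
  [[0,0,0.012],[0,0,0],-1],
  [[0,0,0.01],[0,0,0],-1],
  [[0,0,0.007],[0,0,0],-1],
  [[0,0,0.005],[0,0,0],-1],
  [[0,0,0.0015],[0,0,0],-1],
  [[0,0,0],[0,0,0],-1],
  [[0,0,0],[0,0,0],-1],
])

```text
clock: 31.0
position: [0.6012, 0.2203, 0.0209]
ee_rot: [0.663, 0.749, 0.0, 0.0]
ft_force: [0.3, -1.0, -0.8]
grip_width: 0.408
grasp_force: 40.2
```

```bash
python3 go.py .5993 .2192 .0165 .122
```

```text
clock 31.00 pos [0.6012 0.2203 0.0209] psi 0.122 tilt 0.0006 grip 0.408 F 40.2 ft [ 0.3 -1.  -0.8] j [-0.8   0.6   0.51  1.65 -0.34  0.98 -0.06]
turn wz total 0.000; after turn shift x -0.0012 y -0.0026 z 0.0058 (scaled)
```

No contact yet, so I'll go lower in small steps.

Request:
move_arm([
  [[-0.001,-0.002,0.0015],[0,0,0],-1],
  [[0,0,0.0015],[0,0,0],-1],
  [[0,0,0.0015],[0,0,0],-1],
  [[0,0,0.0015],[0,0,0],-1],
  [[0,0,0],[0,0,0],-1],
  [[0,0,0],[0,0,0],-1],
])

```text
clock: 31.6
position: [0.6006, 0.22, 0.0201]
ee_rot: [0.663, 0.749, 0.002, -0.0]
ft_force: [-13.5, -1.3, 35.7]
grip_width: 0.412
grasp_force: 44.0
```

```bash
python3 go.py .5993 .2192 .0165 .122
```

```text
clock 31.60 pos [0.6006 0.22   0.0201] psi 0.122 tilt 0.0034 grip 0.412 F 44.0 ft [-13.5  -1.3  35.7] j [-0.8   0.6   0.51  1.65 -0.34  0.98 -0.06]
turn wz total 0.000; after turn shift x -0.0008 y -0.0019 z 0.0048 (scaled)
```

Request:
move_arm([
  [[0,0,-0.004],[0,0,0],-1],
  [[0,0,0],[0,0,0],-0.15],
  [[0,0,0],[0,0,0],-0.1],
  [[0,0,0],[0,0,0],0],
  [[0,0,0],[0,0,0],0.15],
  [[0,0,0],[0,0,0],0.3],
  [[0,0,-0.015],[0,0,0],0.3],
  [[0,0,-0.03],[0,0,0],0.3],
  [[0,0,-0.03],[0,0,0],0.5],
  [[0,0,-0.03],[0,0,0],1],
  [[0,0,-0.03],[0,0,0],1],
  [[0,0,-0.03],[0,0,0],1],
])

```text
clock: 32.8
position: [0.5996, 0.2192, 0.1447]
ee_rot: [0.663, 0.749, 0.0, 0.0]
ft_force: [0.4, -0.8, 0.0]
grip_width: 1.001
grasp_force: 0.0
```

Request:
move_arm([
  [[0.035,0,-0.02],[0,0,0],1],
  [[0.035,-0.02,0],[0,0,0],1],
  [[0.035,-0.03,0],[0,0,0],1],
  [[0.035,-0.03,0],[0,0,0],1],
  [[0.035,-0.03,0],[0,0,0],1],
  [[0.035,-0.03,0],[0,0,0],1],
  [[0.035,-0.03,0],[0,0,0],1],
  [[0.035,-0.03,0],[0,0,0],1],
  [[0.035,-0.03,0],[0,0,0],1],
  [[0.035,-0.03,0],[0,0,0],1],
  [[0,0,0],[0,0,0],1],
  [[0,0,0],[0,0,0],1],
])

```text
clock: 34.0
position: [0.3736, 0.4564, 0.1585]
ee_rot: [0.662, 0.75, 0.0, 0.0]
ft_force: [0.3, 0.4, 0.6]
grip_width: 0.999
grasp_force: 0.0
```

```bash
python3 go.py .3 .5 .2 .122
python3 - <<'E'
from h import *
from workcell import vision
a={n:vision.camera(n)["pixels"] for n in("top","side")}
pickle.dump(a,open("end.pkl","wb"))
f=lambda i,k:cv2.resize(i[...,::-1],None,fx=k,fy=k,interpolation=cv2.INTER_CUBIC)
t=f(a["top"][150:250,132:232],3.9);s=f(a["side"][105:190,180:300],3.3);t0=f(a["top"][140:250,260:385],3);
o=np.zeros((600,800,3),np.uint8);o[:390,:390]=t;o[:s.shape[0],400:400+s.shape[1]]=s;o[290:590,400:400+375]=t0[:300]
cv2.imwrite("pics/end.png",o)
for n,z,p in(("top",0,None),("side",0,None)): print(n,proj(n,[[.6105,.1275,.032],[.5079,.2083,.024],[.5191,.1166,.054],[.5993,.2192,.034]]).round(1).tolist())
d=[np.abs(a[n].astype(int)-cam[n]["pixels"]).sum(2) for n in a]
print([ (x[r0:r1,c0:c1]>60).sum() for x,(c0,c1,r0,r1) in((d[0],(315,338,185,202)),(d[0],(362,380,205,218)),(d[1],(274,300,240,270)),(d[1],(272,288,288,322)))])
E
```

```text
clock 34.00 pos [0.3736 0.4564 0.1585] psi 0.124 tilt 0.0006 grip 0.999 F 0.0 ft [0.3 0.4 0.6] j [-1.34  0.32  0.46  1.68 -0.15  1.18 -0.72]
turn wz total 0.002; after turn shift x 0.0696 y -0.0904 z -0.0553 (scaled)
top [[195.1, 177.9], [163.4, 218.5], [198.1, 213.4], [158.7, 182.4]]
side [[260.2, 146.1], [212.4, 136.4], [224.2, 145.9], [246.5, 126.4]]
[np.int64(0), np.int64(0), np.int64(0), np.int64(0)]
```

View pics/end.png

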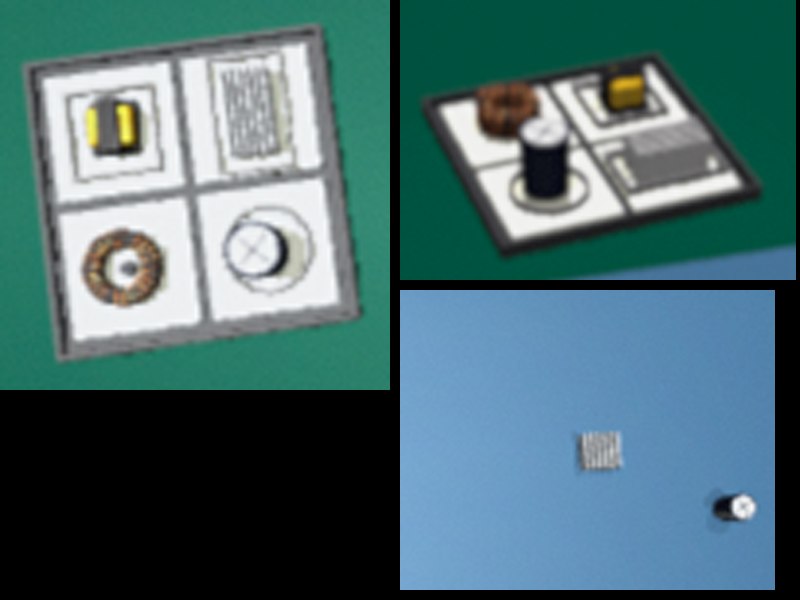

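The final view shows all four parts standing in their nests: capacitor top at (252,249), choke ring around its peg at (123,268), transformer inside the square at (113,125), sink in the slot at (250,113). Both look-alikes are unmoved, with no changed pixels. I'll do one numeric check, then hand in.

Run:
```python
from h import *
T=lambda x,y:(x/3.9+131.5,y/3.9+149.5); S=lambda x,y:((x-400)/3.3+179.5,y/3.3+104.5)
c,e=tri(T(252,249),S(545,132)); print("cap",c.round(4),e, np.linalg.norm(c[:2]-[.5191,.1166]))
c,e=tri(T(123,268),S(508,103)); print("choke",c.round(4),e,np.linalg.norm(c[:2]-[.5079,.2083]))
c,e=tri(T(250,113),S(665,144)); print("sink",c.round(4),e)
c,e=tri(T(113,125),S(621,74)); print("trafo",c.round(4),e)
from workcell import order
if np.linalg.norm(tri(T(252,249),S(545,132))[0][:2]-[.5191,.1166])<.008: print(order.hand_in())
```

```text
cap [0.5188 0.1214 0.0548] 0.2005657606904947 0.004827636051132136
choke [0.5081 0.209  0.0256] 0.17475865858150996 0.0007442467646570502
sink [0.6095 0.127  0.0267] 0.03549429026219286
trafo [0.5997 0.2147 0.0353] 0.6279166117749071
the job is handed in; nothing more can be done
None
```

All four spares are in their nests, the two look-alikes were not moved, and I handed the job in at about 34 s; the hand-in gave no verdict. By the cameras the parts are within about 5 mm of their nest centres and look upright, but the heat sink may have dropped 3–4 mm to its floor when released.

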